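# Change gear on the feed gearbox through its H-gate

### The job

The feed gearbox on the bench stands in the gear marked red. Put it into the gear marked green: push its lever with the fingertips through the H-shaped gate until it is fully home in the slot that ends at the green mark. Only push the lever, without gripping or forcing it, and leave the loose things around it where they are.

Things in the scene. Friction and masses are not known exactly. Their poses are not given: they have to be found in the camera images.
- gearbox: Green feed gearbox fixed to the bench: foot 140 x 126 mm, body 118 x 104 mm, 82 mm high to the top of its aluminium gate plate; only the lever rises above that. Origin: centre of the underside, on the bench; z up, x and y along the gate (turned about z by up to 25 degrees from the bench). Amber sight glass on its -x side, steel shaft stub sticking out 34 mm on its -y side.
- gate (a point): Middle of the H, on top of the gate plate; axes as the gearbox. Two slots along x, 16 mm wide, centred on y = +15 and -15 mm, ends at x = +-26 mm; one neutral channel along y at x = 0, 18 mm wide, joins them between two round-ended tongues 14 mm wide. A red mark lies beyond the slot end at x -, y +: there the lever starts.
- knob (a point): Centre of the black ball knob on the lever, 38 mm in diameter; 150 mm above the bench when upright, 145 mm when in a slot. Below the ball is a 10 mm steel stem down into the gate. The ball stands 140 mm from the lever's pivot and moves twice as far as the stem does at the gate.
- pin (a point): Point on the stem's axis at the height of the gate plate, 69 mm from the pivot; within the H. With the lever home in a slot it stands at about x = +-20, y = +-15 mm in the gearbox's frame, about 19 mm short of that slot's mark.
- shift (a joint): Lean of the lever along the gearbox's x: 0 in the neutral channel, -0.29 rad home at the -x ends, +0.29 rad home at the +x ends (stops there). Ball's x in the gearbox's frame = 140 mm x sin(value). Between about -0.055 and +0.055 the lever is free to cross. Stays where it is left; moves with about 3 to 4 N at the ball, no spring.
- cross (a joint): Lean of the lever along the gearbox's y: about +0.215 rad in the +y slots, -0.215 in the -y slots (stops at +-0.235; from 0.175 outward it is clear of the tongues). Ball's y in the gearbox's frame = about 140 mm x sin(value). Blocked by the tongues except in the neutral channel. Stays where it is left; 3 to 4 N at the ball.
- mark_green: Round green mark, 12 mm in diameter, 2.5 mm thick, fixed on the gate plate 39 mm from the middle along the gearbox's x, just beyond the end of the slot it names (one of the two slots on the -y side, either end). Origin: centre of its underside.
- mark_blue: Same mark in blue, at the +x end of the +y slot, opposite the red one: not wanted.
- mark_yellow: Same mark in yellow, at the other -y slot end: not wanted.
- lever: The whole lever (ball and stem); its origin is the pivot, 10 mm above the bench inside the gearbox, its z runs up the stem to the ball.
- tape_measure: Loose yellow pocket tape measure, 35 x 67 x 60 mm; leave alone. Origin under its centre.
- bolt_tin: Loose tin full of bolts, 83 x 72 x 51 mm; leave alone. Origin under its centre.
- spanner: Loose steel spanner lying flat, 191 mm long; leave alone.
- screwdriver_yellow: Loose screwdriver with yellow handle, 192 mm long, lying flat; leave alone.
- tape_blue: Loose roll of blue masking tape, 101 mm across, 25 mm high; leave alone.

How it is judged:
By the outcome, as a careful person would: the job done as asked, in the order asked, and still so for the second after the job is handed in, with the robot touching nothing.
It also fails if it takes over 64 s, if anything falls off the work surface, if the arm or the gripper's body presses on something with over 40 N, if the wrist force passes 120 N, or if a joint passes its speed limit or range.

### The arm

A 6-joint arm with a two-finger parallel gripper is mounted at the origin on a cart in front of the work surface, level with it; the furniture and walls round the work are solid. World frame = base frame: x ahead of the robot, y to its left, z up, the work surface at z = 0. Lengths are in m, angles in rad, forces in N, time in s.
With the tool pointing down it reaches from about 0.35 to 0.775 m from the base axis. Payload 5.5 kg.
Tool frame: the origin (TCP) lies between the finger pads; the fingertips stand 19 mm ahead of it and the grasp point (between the pads) is the TCP; z points along the fingers, y is the line along which they close (so a half turn about z gives the same grasp; the last joint's range is limited). The gripper opens to 85 mm and grips with 20 to 120 N. Pads are 22 mm wide; open, the fingers measure 114 mm over their backs; the gripper's body (76 mm by 85 mm) begins 54 mm behind the grasp point. The pads swing forward as they close: fully open they stand 13 mm farther back than shut.
Start: joints at [1.009, 0.313, 0.046, 1.304, 0, 1.431], TCP at [0.235, 0.525, 0.225] pointing down, gripper open.
Joint ranges: [-2.76, 2.76], [-0.86, 1.69], [-1.03, 1.26], [-2.2, 2.34], [-1.47, 1.5], [-3.14, 3.14]. Speed limits (rad/s): [2.57, 2.57, 3.14, 3.14, 3.14, 3.14].

### API

Orientations are given as a rotation vector (axis times angle).
In Python, from plant import robot gives the robot as it stands. Calls block until the motion is done:
- robot.goto(position, orientation): joint-space move of the TCP to a pose.
- robot.movel(position, orientation=None, rate=0.15, until_force=None): straight line of the TCP; orientation=None keeps the orientation; rate is the mean speed in m/s. With until_force (N) it stops when the force on the tool has changed by that much, and returns True; else False.
- robot.set_joints(angles): joint-space move.
- robot.grip(opening): finger opening in m; the grip force is fixed at half the most; returns when the fingers have stopped.
- robot.pause(seconds).
- robot.solve_ik(position, orientation): joint angles nearest the present ones, or None.
- robot.read_state(): the state.
- robot.capture(name): name is "scene" or "top" or "wrist"; returns the picture (480x640x3 uint8, blue, green, red); there is no depth.
- robot.get_calibration(name): a dict with "fovy" (degrees; the focal length in pixels is half the picture's height over the tangent of half this angle, whatever the lens; pixels are square), "cx", "cy" (the principal point, pixels), "extrinsics" (4x4, takes a point from camera to world coordinates); the wrist camera has in their place "hand_eye" (4x4, takes a point from camera to tool coordinates, whose origin is the TCP and whose axes are the flange's). Camera axes: x right, y down, z forward; pixel columns grow to the right and rows downward; lengths in m; the calibration is good to about 2 mm. A picture is of the moment at which its call begins: read the wrist's pose just before it. get_calibration takes no time and is no camera call.
A pose or a line that the arm cannot do raises robot.MotionError and nothing moves.
- robot.hand_in(): hands the job in; it is judged then, once.
The state is a dict: "time": time; "joint_pos": joint angles; "dq": joint speeds; "tau": joint torques, N m; "eef_pos": TCP position; "tcp_rot": TCP orientation; "wrist_force": force on the tool from outside, world axes, zero at the start; "moment": the same for the moment, N m; "width": finger opening in m; "finger_force": force on a finger pad.
Only numpy, scipy, OpenCV 4.12 (cv2) and the standard library are available. Lean on these libraries where they do the work, as an engineer would, in place of code of your own. Each camera call takes 0.05 s, during which the arm holds its last target. There are 200 camera calls.

## Working session

There is one attempt and no reset: what is moved stays moved. The work goes in short steps, each a Python script; the robot and the scene stay as the last script left them, time stands still between calls to the robot, and variables do not carry over. Pictures are saved under pics/ and viewed, at most 12 in all, crops included, and the job is handed in when it is done.

```bash
mkdir -p pics; python3 - <<'E'
from plant import robot
import cv2,numpy as np
a=robot.capture("top");b=robot.capture("scene")
cv2.imwrite("pics/top.png",a);cv2.imwrite("pics/scene.png",b)
for n in("top","scene","wrist"):
    print(n,robot.get_calibration(n))
s=robot.read_state();print(s["time"],s["eef_pos"],s["tcp_rot"],s["width"],s["wrist_force"])
E
```

```text
top {'fovy': 56.578277963506984, 'cx': 322.82724320323484, 'cy': 238.06349213558875, 'extrinsics': array([[ 0.00454482, -0.99461051,  0.10358223,  0.43059326],
       [-0.99998484, -0.00484248, -0.00262241, -0.24374529],
       [ 0.00310987, -0.10356874, -0.99461744,  0.94746693],
       [ 0.        ,  0.        ,  0.        ,  1.        ]])}
scene {'fovy': 44.09027816177489, 'cx': 322.1004507548529, 'cy': 242.8795067474024, 'extrinsics': array([[-0.99957137, -0.01486005,  0.02522398,  0.52395927],
       [-0.0275553 ,  0.76856795, -0.63917447,  0.38194966],
       [-0.00988818, -0.63959556, -0.768648  ,  0.89756344],
       [ 0.        ,  0.        ,  0.        ,  1.        ]])}
wrist {'fovy': 68.73905703072649, 'cx': 322.10852500491234, 'cy': 235.25675088965775, 'hand_eye': array([[ 6.85648871e-06, -9.60718144e-01, -2.77525941e-01,
         7.02269225e-02],
       [ 9.99999990e-01, -3.28598106e-05,  1.38457345e-04,
         1.48616939e-05],
       [-1.42137933e-04, -2.77525939e-01,  9.60718134e-01,
        -1.47911068e-01],
       [ 0.00000000e+00,  0.00000000e+00,  0.00000000e+00,
         1.00000000e+00]])}
0.1 [0.23516769 0.52418111 0.2244753 ] [-6.57541664e-01 -3.07140613e+00  2.50919505e-03] 0.08541319214125075 [ 0.55402265 -0.06468455  0.07666929]
```

View pics/top.png

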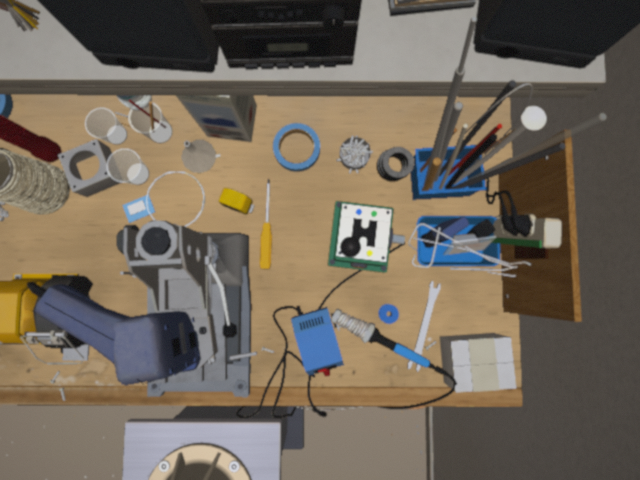

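View pics/scene.png

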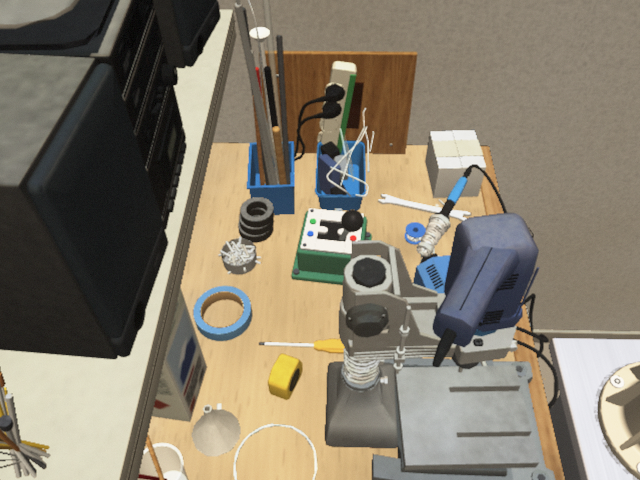

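Top: gearbox at about (362,236), ball at (350,246), blue mark (359,212), green (374,213), shaft stub to the right. So gearbox x is roughly world x, and green is at the +x end of the -y slot, diagonally opposite red. A tall drill stand sits at (110-250, 225-390), between the arm and the gearbox. Now measuring.

```bash
cat > h.py <<'E'
import numpy as np,cv2
from plant import robot
def ray(n,uv,T=None):
    c=robot.get_calibration(n);f=240/np.tan(np.radians(c["fovy"]/2))
    T=c["extrinsics"] if T is None else T
    d=T[:3,:3]@np.array([(uv[0]-c["cx"])/f,(uv[1]-c["cy"])/f,1]);return T[:3,3],d/np.linalg.norm(d)
def plane(n,uv,z,T=None):
    o,d=ray(n,uv,T);return o+d*(z-o[2])/d[2]
def tri(r1,r2):
    (a,d),(b,e)=r1,r2
    s=np.linalg.lstsq(np.c_[d,-e],b-a,rcond=None)[0];p,q=a+s[0]*d,b+s[1]*e
    return (p+q)/2,np.linalg.norm(p-q)
def blobs(img,lo,hi,roi,amin=8):
    m=cv2.inRange(cv2.cvtColor(img,cv2.COLOR_BGR2HSV),np.array(lo),np.array(hi));k=np.zeros_like(m)
    x0,y0,x1,y1=roi;k[y0:y1,x0:x1]=m[y0:y1,x0:x1]
    n,_,s,c=cv2.connectedComponentsWithStats(k)
    return [(int(s[i,4]),c[i].round(2)) for i in range(1,n) if s[i,4]>=amin]
HSV=dict(red=((0,150,90),(8,255,255)),green=((50,90,110),(85,255,255)),blue=((100,120,120),(125,255,255)),yellow=((22,120,130),(34,255,255)),black=((0,0,0),(180,255,45)))
E
python3 - <<'E'
from h import *
for n,roi in(("top",(325,195,400,275)),("scene",(290,200,375,285))):
    im=cv2.imread(f"pics/{n}.png")
    for k,(lo,hi) in HSV.items():
        for a,c in blobs(im,lo,hi,roi): print(n,k,a,c,plane(n,c,.0845 if k!="black" else .145).round(4))
# white plate rect in top
im=cv2.imread("pics/top.png");m=cv2.inRange(cv2.cvtColor(im,cv2.COLOR_BGR2HSV),np.array((0,0,170)),np.array((180,60,255)))[195:275,325:400]
cs=max(cv2.findContours(m,0,2)[0],key=cv2.contourArea)+np.array([325,195]);r=cv2.minAreaRect(cs);P=np.array([plane("top",q,.082)[:2] for q in cv2.boxPoints(r)]);print(P.round(4),P.mean(0))
# drill stand heights
for t,s in(((155,240),(370,272)),((129,240),(365,318)),((230,330),(443,350))): print(tri(ray("top",t),ray("scene",s)))
A=cv2.resize(im[190:280,320:420],None,fx=4,fy=4,interpolation=2);B=cv2.resize(cv2.imread("pics/scene.png")[195:290,285:385],None,fx=4,fy=4,interpolation=2)[:360]
cv2.imwrite("pics/c1.png",np.hstack([A,B]))
E
```

```text
top green 132 [333.61 232.2 ] [ 0.5321 -0.267   0.0845]
top green 14 [373.5  213.29] [ 0.5697 -0.345   0.0845]
top green 10 [346.  258.5] [ 0.4809 -0.2911  0.0845]
top green 35 [367.03 261.11] [ 0.476  -0.3318  0.0845]
top green 29 [341.69 264.59] [ 0.4691 -0.2827  0.0845]
top green 33 [373.48 268.52] [ 0.4618 -0.3442  0.0845]
top blue 15 [358.4 211.4] [ 0.5733 -0.3154  0.0845]
top yellow 18 [369.11 252.72] [ 0.4923 -0.3359  0.0845]
top black 501 [358.3  237.79] [ 0.515  -0.3101  0.145 ]
scene red 23 [352.78 237.87] [ 0.4959 -0.3069  0.0845]
scene green 174 [318.75 249.43] [ 0.5562 -0.279   0.0845]
scene green 23 [312.35 220.91] [ 0.57   -0.3464  0.0845]
scene green 62 [363.35 229.31] [ 0.4766 -0.3277  0.0845]
scene green 34 [295.76 262.88] [ 0.5951 -0.2481  0.0845]
scene green 326 [318.99 275.93] [ 0.5539 -0.2207  0.0845]
scene blue 20 [309.95 233.1 ] [ 0.5733 -0.3168  0.0845]
scene black 211 [350.4 223.2] [ 0.5018 -0.2882  0.145 ]
scene black 13 [335.46 234.15] [ 0.5268 -0.2633  0.145 ]
scene black 31 [358. 281.] [ 0.4903 -0.1673  0.145 ]
[[ 0.4867 -0.271 ]
 [ 0.5902 -0.2833]
 [ 0.5788 -0.381 ]
 [ 0.4755 -0.3676]] [ 0.53280962 -0.32573278]
(array([ 0.48714197, -0.02329951,  0.36013232]), np.float64(0.001942322679518652))
(array([0.49097837, 0.02197591, 0.33442727]), np.float64(0.0010672590590426725))
(array([ 0.35261431, -0.07402372,  0.09792622]), np.float64(0.015281212726440818))
```

View pics/c1.png

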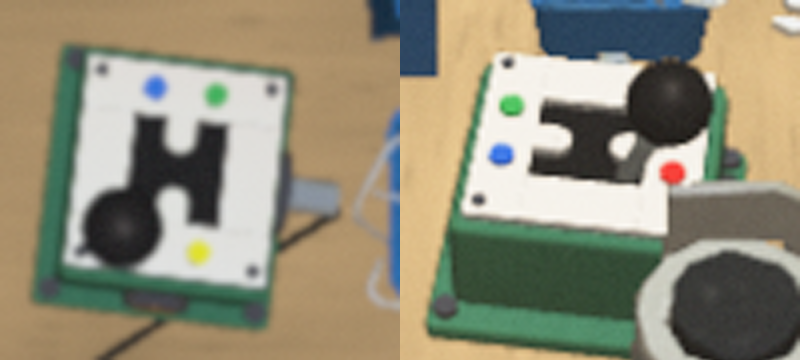

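```bash
python3 - <<'E'
from h import *
from scipy.spatial.transform import Rotation as R
th=np.radians(-7.0)
q=R.from_euler("z",1.009)*R.from_euler("x",np.pi)
print(R.from_rotvec(robot.read_state()["tcp_rot"]).as_matrix().round(3))
rows=[];ys=[]
st=R.from_rotvec(robot.read_state()["tcp_rot"])
for p in [(.235,.525,.225),(.2,.4,.3),(.25,.5,.35),(.3,.55,.15),(.2,.45,.2),(.22,.47,.4)]:
    j=robot.solve_ik(p,st.as_rotvec())
    if j is None: continue
    a,b=j[1],j[1]-j[2];r=np.hypot(*p[:2]);print(np.round(j,3),round(r,3),p[2])
    rows+= [[np.sin(a),np.cos(b),np.sin(b),1,0],[np.cos(a),-np.sin(b),np.cos(b),0,1]];ys+=[r,p[2]]
s=np.linalg.lstsq(np.array(rows),np.array(ys),rcond=None);print(s[0],s[1])
print("dremel top",tri(ray("top",(165,330)),ray("scene",(500,235))),tri(ray("top",(190,345)),ray("scene",(445,340))))
print("ball",plane("top",(350.5,247),.145), "stand base",plane("top",(250,235),.0),plane("top",(250,390),.0))
E
```

```text
[[-0.912  0.409 -0.001]
 [ 0.409  0.912 -0.001]
 [ 0.    -0.002 -1.   ]]
[1.01  0.315 0.048 1.305 0.    1.432] 0.575 0.225
[ 0.927  0.053 -0.092  1.427 -0.     1.349] 0.447 0.3
[ 0.964  0.286  0.311  1.598 -0.     1.385] 0.559 0.35
[ 0.943  0.443  0.052  1.181 -0.     1.365] 0.626 0.15
[ 0.989  0.165 -0.209  1.198 -0.     1.411] 0.492 0.2
[ 0.978  0.223  0.352  1.701 -0.     1.4  ] 0.519 0.4
[ 0.51305972  0.40979417  0.05578451  0.00631688 -0.20839337] [1.83551775e-07]
dremel top (array([ 0.35971053, -0.05016212,  0.39725903]), np.float64(0.030824966295946717)) (array([ 0.35379419, -0.03143669,  0.20039139]), np.float64(0.04574350606142887))
ball [ 0.4981826  -0.29590739  0.145     ] stand base [ 0.53508839 -0.09060966  0.        ] [ 0.21355275 -0.0975074   0.        ]
```

```bash
cat >> h.py <<'E'
from scipy.spatial.transform import Rotation as R
TH=np.radians(-7.0);C=np.array([.5328,-.3262])
ROT=(R.from_euler("z",TH+np.pi)*R.from_euler("x",np.pi)).as_rotvec()
def W(x,y,z): # gearbox frame mm -> world
    c,s=np.cos(TH),np.sin(TH);return [C[0]+(c*x-s*y)/1e3,C[1]+(s*x+c*y)/1e3,z/1e3]
def G():
    s=robot.read_state();d=(s["eef_pos"][:2]-C)*1e3;c,n=np.cos(TH),np.sin(TH)
    f=s["wrist_force"];return np.round([c*d[0]+n*d[1],-n*d[0]+c*d[1],s["eef_pos"][2]*1e3,c*f[0]+n*f[1],-n*f[0]+c*f[1],f[2],s["time"]],2)
E
python3 - <<'E'
from h import *
for p in [(-95,30,200),(-95,30,150),(-25,60,150),(0,-10,200),(20,-30,150)]: print(np.round(robot.solve_ik(W(*p),ROT),2))
robot.set_joints([1.009,-.2,.2,.8,0,1.431])
print(robot.read_state()["eef_pos"])
robot.set_joints([-.6,-.2,.2,.8,0,-.45])
robot.grip(0.0)
robot.goto(W(-95,30,230),ROT)
print(G())
cv2.imwrite("pics/w1.png",robot.capture("wrist"))
robot.movel(W(-95,30,150));print(G());robot.pause(.2);print(G(),robot.read_state()["width"])
cv2.imwrite("pics/s1.png",np.hstack([cv2.resize(robot.capture("scene")[150:330,250:450],(400,360)),cv2.resize(robot.capture("top")[150:330,260:460],(400,360))]))
E
```

```text
[-0.72  0.23 -0.13  1.21  0.   -0.6 ]
[-0.72  0.25 -0.22  1.09  0.   -0.6 ]
[-0.61  0.35 -0.09  1.13  0.   -0.49]
[-0.69  0.43  0.15  1.29  0.   -0.57]
[-0.7   0.5   0.14  1.21  0.   -0.58]
[0.28659398 0.6053437  0.774887  ]
[-9.427e+01  2.970e+01  2.313e+02  5.600e-01  4.300e-01  2.000e-01
  8.060e+00]
[-94.56  29.76 150.78   0.4    0.9   -0.19   8.79]
[-94.27  29.51 151.2    0.67  -0.25  -0.22   8.99] -8.039421555653626e-06
```

View pics/s1.png

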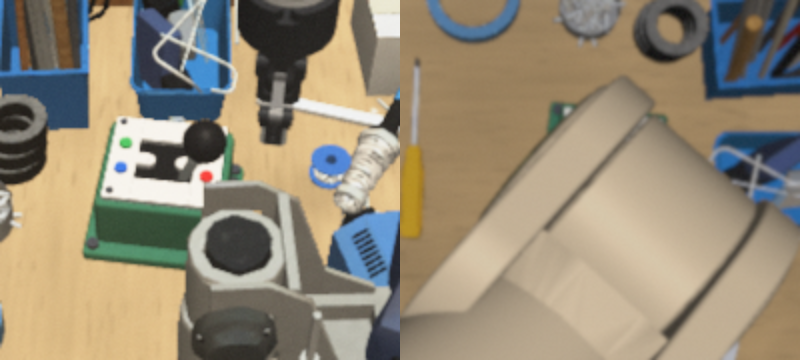

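View pics/w1.png

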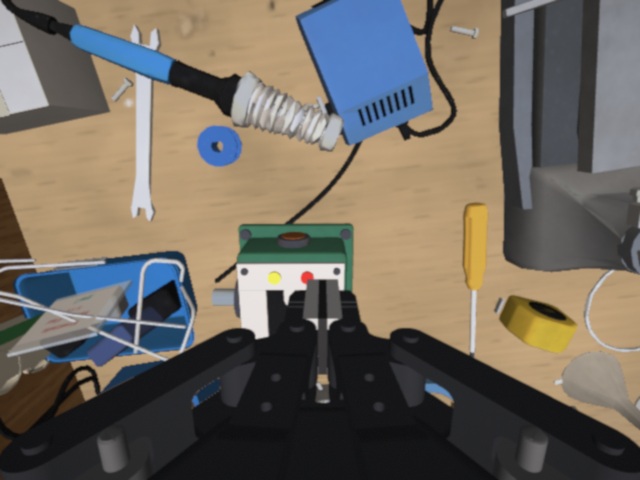

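Scene view: lever still by red, with the shut fingers on its -x side and clear of everything. Next, push to neutral.

```bash
python3 - <<'E'
from h import *
print(robot.movel(W(-50,30,150),rate=.04,until_force=2.2));g=G();print(g)
E
```

```text
True
[-57.41  30.29 149.76  -3.07   0.9    4.65   9.98]
```

```bash
python3 - <<'E'
from h import *
robot.pause(.2);print(G())
im=robot.capture("scene");cv2.imwrite("pics/s2f.png",im)
cv2.imwrite("pics/s2.png",cv2.resize(im[190:270,300:400],(800,600),interpolation=2))
E
```

```text
[-57.68  30.28 149.65  -3.14   1.44   4.41  10.18]
```

View pics/s2.png

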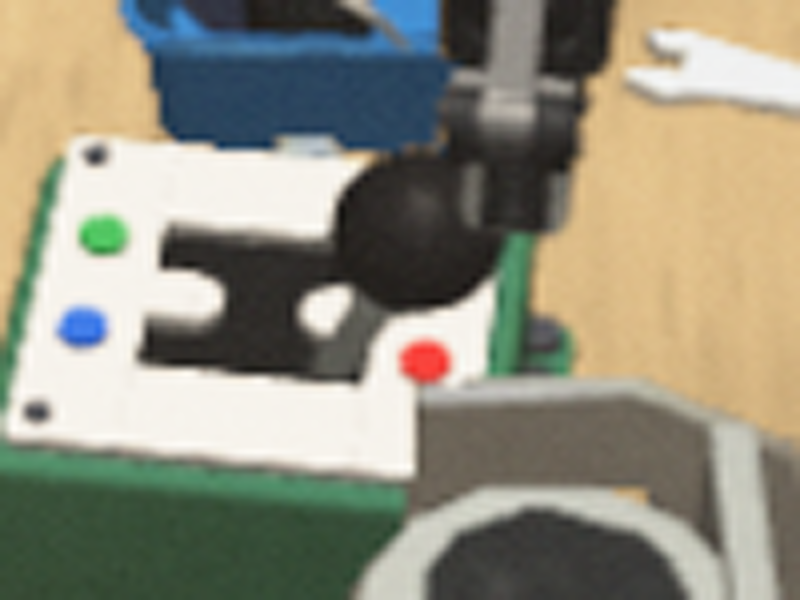

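The ball hasn't moved. The upward force shows the tips are riding on its upper half, so I'll back off, go lower and push again.

```bash
python3 - <<'E'
from h import *
robot.movel(W(-90,30,150),rate=.1);robot.movel(W(-90,30,130),rate=.1);print(G())
print(robot.movel(W(-50,30,130),rate=.04,until_force=2.2));print(G());robot.pause(.2);print(G())
im=robot.capture("scene");cv2.imwrite("pics/s3.png",cv2.resize(im[190:270,300:400],(800,600),interpolation=2))
E
```

```text
[-9.0100e+01  3.0320e+01  1.2941e+02  3.6000e-01 -1.1900e+00  4.0000e-02
  1.1050e+01]
True
[-65.59  30.08 129.54  -1.67  -0.4    0.19  11.71]
[-6.6280e+01  3.0470e+01  1.2912e+02 -1.0400e+00  5.7000e-01  9.0000e-02
  1.1910e+01]
```

View pics/s3.png

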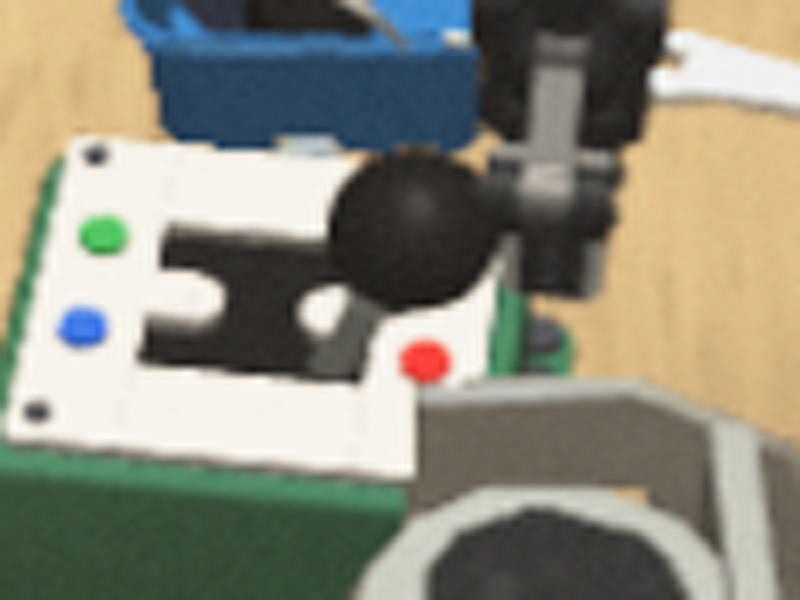

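```bash
python3 - <<'E'
from h import *
print(robot.movel(W(-28,30,130),rate=.05,until_force=12));print(G());robot.pause(.2);print(G())
im=robot.capture("scene");cv2.imwrite("pics/s4f.png",im);cv2.imwrite("pics/s4.png",cv2.resize(im[190:270,300:400],(800,600),interpolation=2))
E
```

```text
False
[-27.94  30.   129.85  -1.85  -0.51   2.42  12.88]
[-28.01  29.97 129.91  -1.66  -0.62   0.92  13.08]
```

View pics/s4.png

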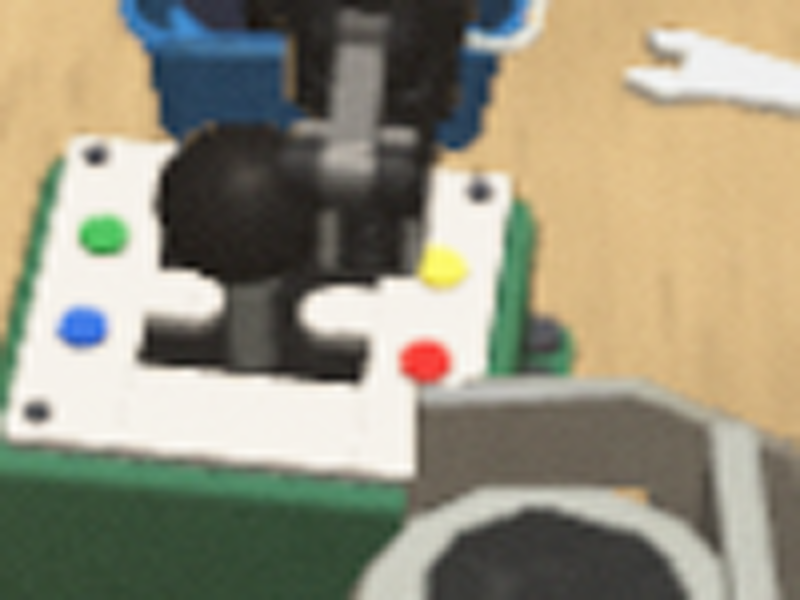

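```bash
python3 - <<'E'
from h import *
c,n=np.cos(TH),np.sin(TH)
for uv,z in(((418,230),.145),((240,202),.149)):
    p=plane("scene",(300+uv[0]/8,190+uv[1]/7.5),z)[:2]-C;print(1e3*np.array([c*p[0]+n*p[1],-n*p[0]+c*p[1]]))
E
```

```text
[-37.81835158  27.73350395]
[ 0.41545239 28.1483612 ]
```

```bash
cat >> h.py <<'E'
ROT2=(R.from_euler("z",TH+np.pi/2)*R.from_euler("x",np.pi)).as_rotvec()
E
python3 - <<'E'
from h import *
robot.movel(W(-60,30,130),rate=.1);robot.movel(W(-60,30,220),rate=.2)
robot.goto(W(0,90,220),ROT2);robot.movel(W(0,90,130),rate=.15);print(G())
print(robot.movel(W(0,40,130),rate=.04,until_force=2.2));print(G())
print(robot.movel(W(0,-3,130),rate=.05,until_force=12));print(G())
robot.pause(.2);print(G())
im=robot.capture("scene");cv2.imwrite("pics/s5f.png",im);cv2.imwrite("pics/s5.png",cv2.resize(im[190:270,300:400],(800,600),interpolation=2))
E
```

```text
[ 4.2000e-01  8.9700e+01  1.3077e+02 -8.6000e-01  5.5000e-01 -9.0000e-02
  1.6460e+01]
True
[-1.7000e-01  5.6560e+01  1.2959e+02  6.0000e-02  1.7000e+00  1.8800e+00
  1.7290e+01]
False
[-3.000e-01 -2.810e+00  1.297e+02 -4.000e-02  2.160e+00 -1.190e+00
  1.865e+01]
[ -0.2   -2.81 129.96  -0.13   3.02  -1.83  18.85]
```

View pics/s5.png

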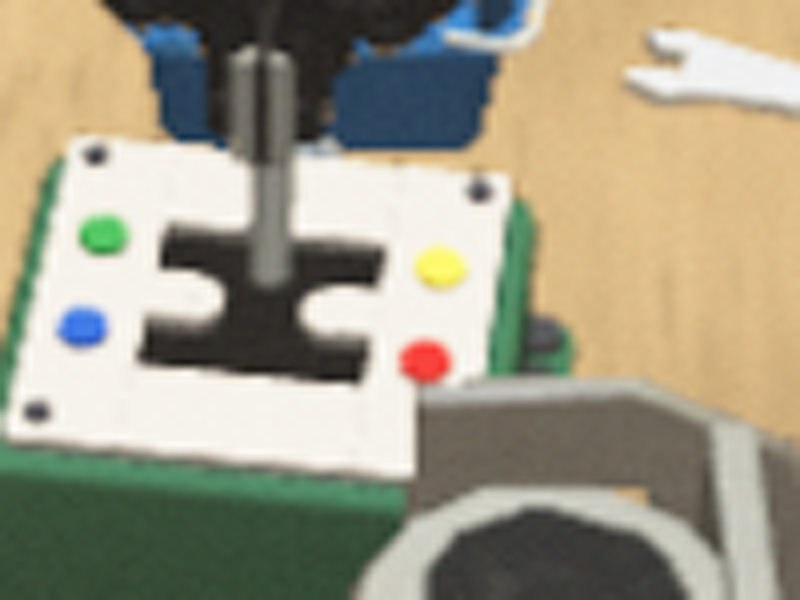

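```bash
python3 - <<'E'
from h import *
robot.movel(W(0,35,130),rate=.1);robot.movel(W(0,35,225),rate=.2)
robot.goto(W(-65,-29,225),ROT);robot.movel(W(-65,-29,134),rate=.15);print(G())
print(robot.movel(W(-15,-29,134),rate=.04,until_force=2.2));print(G())
print(robot.movel(W(10,-29,134),rate=.05,until_force=12));print(G())
print(robot.movel(W(19,-29,134),rate=.02,until_force=6));print(G())
robot.pause(.2);print(G())
im=robot.capture("scene");cv2.imwrite("pics/s6.png",cv2.resize(im[190:270,300:400],(800,600),interpolation=2))
E
```

```text
[-64.57 -29.28 134.72  -0.19  -1.12   0.59  22.33]
True
[-26.31 -28.89 133.31  -1.75  -0.48   0.82  23.25]
False
[ 10.16 -28.89 133.87  -2.08   0.69  -1.7   24.14]
True
[ 15.61 -28.8  133.06  -3.63  -0.6    5.06  24.62]
[ 15.33 -28.52 132.6   -4.56  -0.2    4.5   24.82]
```

View pics/s6.png

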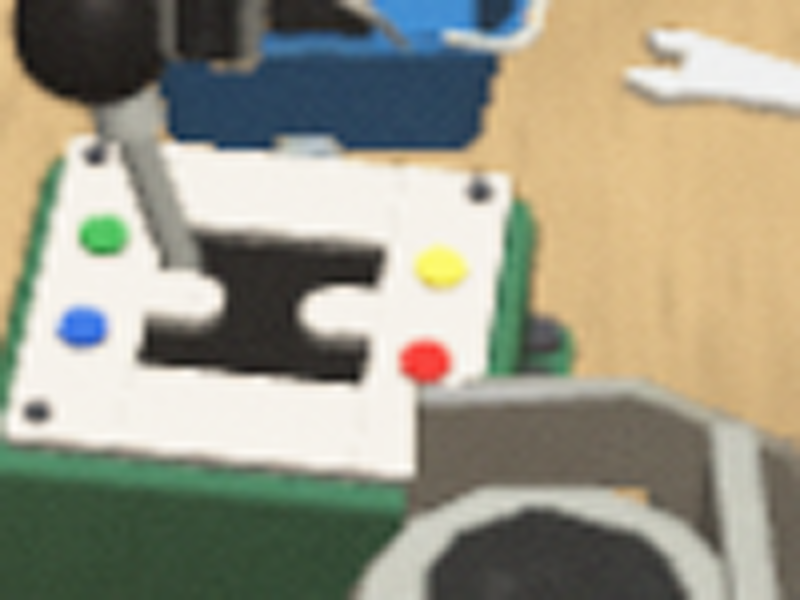

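The stem lies in the green slot. I'll press gently against the stop to confirm, then back away and measure the ball.

```bash
python3 - <<'E'
from h import *
print(robot.movel(W(19,-29,134),rate=.02,until_force=8));print(G())
robot.movel(W(-40,-29,134),rate=.1);robot.movel(W(-60,-29,225),rate=.2)
robot.set_joints([-1.05,.1,.2,1.2,0,-.45]);print(G())
im=robot.capture("top");im2=robot.capture("scene");cv2.imwrite("pics/t7f.png",im);cv2.imwrite("pics/s7f.png",im2)
c,n=np.cos(TH),np.sin(TH)
for nm,i,roi in(("top",im,(330,190,410,260)),("scene",im2,(290,175,375,225))):
    for a,b in blobs(i,*HSV["black"],roi,60):
        p=plane(nm,b,.145)[:2]-C;print(nm,a,b,1e3*np.array([c*p[0]+n*p[1],-n*p[0]+c*p[1]]))
cv2.imwrite("pics/f7.png",np.hstack([cv2.resize(im[180:280,320:420],(400,400),interpolation=2),cv2.resize(im2[180:280,285:385],(400,400),interpolation=2)]))
E
```

```text
True
[ 15.09 -28.17 131.96  -5.07  -1.44   3.27  25.16]
[-1.1102e+02 -2.1755e+02  4.4471e+02  6.0000e-01 -5.5000e-01  2.7000e-01
  2.7590e+01]
top 215 [385.89 208.32] [ 40.34695033 -29.66336994]
top 283 [362.95 232.76] [-9.49140302  6.57220338]
scene 244 [311.99 193.83] [ 40.35633303 -25.76673907]
scene 66 [335.89 190.8 ] [ -0.61680983 -39.15818404]
```

View pics/f7.png

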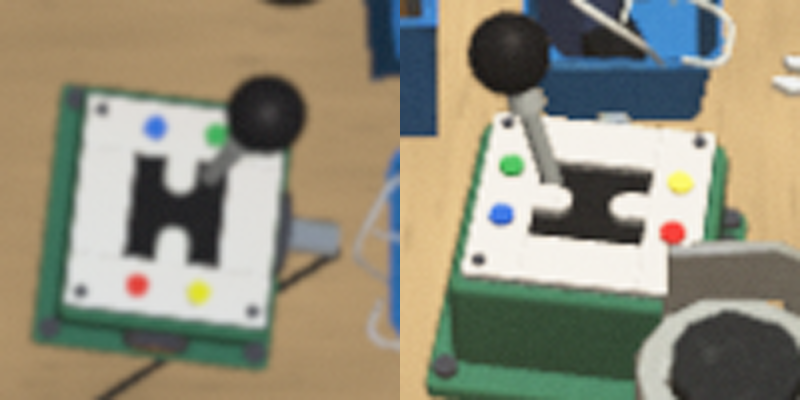

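The top view puts the ball at (40.3, -29.7) mm. That matches fully home at green, where (40, -30) is expected, and the arm is clear.

```bash
python3 -c "
from plant import robot
print(robot.hand_in())"
```

```text
the job is handed in; nothing more can be done
None
```

The lever is fully home in the green slot (ball measured at x 40.3, y -29.7 mm in the gearbox frame), moved only by pushing with shut fingertips; the arm was clear and the job was handed in at about 28 s.

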